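Clamp a truck hanger with the knob under the clamp bed

TASK

Set the shorter of the two bare aluminium skateboard hangers upright across the raised clamp bed, in the gap between the jaw and the back stop, with its axle square across the bed, and let go. Then turn the four-spoke knob on the underside of the bed clockwise (seen from above) until the jaw has pushed the hanger up to the stop and nips it firmly, with a push of about 11 N on a spoke end: never push the knob with more than 20 N, and drive the jaw only with the knob. Leave the hanger clamped and do not shift the other things on the bench.

Things in the scene. Friction and masses are not known exactly. Their poses are not given: they have to be found in the camera images.
- hanger_boss (a point): Middle of the boss of the hanger to clamp (the shorter one), 39 mm above the hanger's underside. The boss stands on the bar's middle: 34 mm along the bar, 26 mm across it, 24 to 54 mm above the underside. The point's y runs along the bar and axle, z up. Grip the boss across its 34 mm, fingers over the bar.
- hanger: The same hanger, bare aluminium, about 0.3 kg: bar 100 mm long, 26 mm wide, 24 mm high, with an 8 mm axle sticking out 25 mm at each end (150 mm overall). Origin at the middle of its underside, y along the bar.
- wide_hanger_boss (a point): The other hanger, same shape but with a bar 146 mm long (205 mm over the axle); not to be moved. Point and axes as for the first.
- clamp: Grey cantilever clamp fixed to the bench. Origin on the bench top below the knob's axis; x runs along the bed from the knob to jaw and back stop, z up. Bed 44 mm wide, top 126 mm and underside 110 mm above the bench, from a round nose (22 mm radius about the knob's axis) to x = 190 mm. The column under it starts at x = 115 mm, so the knob is free at the nose and both sides.
- nest (a point): Middle of the gap between jaw and back stop, on the bed's top (clamp x = 107.5 mm, z = 126 mm); axes as the clamp's. The back stop is a steel block 20 mm high whose face lies somewhere between clamp x = 128 and 138 mm, set anew each time and not measured.
- jaw: Steel jaw block on the bed, 22 mm thick, 40 mm wide, 20 mm high; origin at the middle of the lower edge of its clamping face, which looks along +x of the clamp. It advances 10 mm per radian of the knob; face at clamp x = 84 to 87 mm at the start. Not to be pushed directly.
- knob: Four-spoke hand knob under the bed's nose: 34 mm hub, four 12 mm thick steel spokes at right angles, each ending in an 18 mm ball centred 68 mm from the axis. Origin on the axis at the spokes' mid height (90 mm above the bench, 20 mm below the bed); x and y run along spokes. Closed fingers reaching down past the bed's edge can push a spoke sideways, 60 mm from the axis.
- knob_axis (a point): Same point as the knob's origin. Clockwise from above tightens, 1.5 to 2.9 rad to go. A push of about 5 N at 60 mm turns it freely (friction); once the hanger is nipped the push rises by some 9 N per 5 mm of spoke travel. 11 N there nips it well; over 20 N is too much. The knob stays put when let go.
- bowl: White bowl of black speed rings, 110 mm across; bystander, origin under its middle.
- chock: Dark silicone wheel chock, 60 x 75 mm, about 40 mm high; bystander, origin under its middle.
- skate_wheel: White skateboard wheel lying flat, 62 mm across, 46 mm high; bystander, origin under its middle.
- wrench: Steel wrench 160 mm long lying along its x; bystander.

How it is judged:
By the outcome, as a careful person would: the job done as asked, in the order asked, and still so for the second after the job is handed in, with the robot touching nothing.
It also fails if it takes over 72 s, if anything falls off the work surface, if the arm or the gripper's body presses on something with over 40 N, if the wrist force passes 120 N, or if a joint passes its speed limit or range.

ROBOT

A 6-joint arm with a two-finger parallel gripper is mounted at the origin on the work surface. World frame = base frame: x ahead of the robot, y to its left, z up, the work surface at z = 0. Lengths are in m, angles in rad, forces in N, time in s.
With the tool pointing down it reaches from about 0.35 to 0.975 m from the base axis. Payload 4.9 kg.
Tool frame: the origin (TCP) lies at the very end of the fingers, on their centre line; the grasp point (between the pads) lies 19 mm behind it; y points along the fingers, z is the direction in which the jaws open and shut, and the axes are right-handed (so a half turn about y gives the same grasp; the last joint's range is limited). The gripper opens to 85 mm and grips with 20 to 120 N. Pads are 22 mm wide; open, the fingers measure 114 mm over their backs; the gripper's body (76 mm by 85 mm) begins 54 mm behind the grasp point. The pads swing forward as they close: fully open they stand 13 mm farther back than shut.
Start: joints at [1.15, 0.053, 1.613, -0, 1.476, -0.119], TCP at [0.186, 0.597, 0.231] pointing down, gripper open.
Joint ranges: [-3.01, 3.01], [-1.01, 2.22], [0.06, 2.58], [-1.02, 4.17], [0.09, 2.62], [-3.14, 3.14]. Speed limits (rad/s): [2.57, 2.57, 3.14, 3.14, 3.14, 3.14].

INTERFACE

Orientations are given as [roll, pitch, yaw] about the fixed x, y, z axes, in that order (R = Rz(yaw) Ry(pitch) Rx(roll)).
In Python, from rig import r, viewer gives the robot as it stands.
- The arm moves only by the tool servo_tool, never from a script. Its argument "rows" is a list of rows, each an object with "grip": the gripper's target within -1 to 1 (fully open at 1, half-way at 0, shut at -1); "linear": the shift along the tool's x, y, z normalised to -1 to 1, where 1 is 0.15 m, a list of three; "spin": the turn about the tool's y normalised to -1 to 1, where 1 is 2 rad. In form: [{"grip": grip, "linear": [x, y, z], "spin": spin}, ...]. A call has exactly 5 rows; each row is the pose to reach, as a shift and turn from the pose commanded when the call began, along the tool's axes at that moment; what a row does not reach only later rows make up. A row lasts 1/10 s, in which the tool goes at most 50 mm and 8.59 degrees, less where a joint would pass 70% of its speed; a pose out of reach is approached as far as the arm can. A call with a number of a shift or a turn outside -1 to 1 is refused whole. A call with a gripper value outside its range is refused whole. The fingers move at their own pace and stop on an object; "squeeze" is the grip in N (left out, the last holds). Time passes only in rows, so rows that repeat a pose let the fingers close, or fill a call up. It gives the time, the measured TCP pose, the force and the opening at its end, in the units of the state.
- r.sense(): the state, without advancing time (a new reading comes with each control period).
- viewer.get_image(name): name is "side" or "top" or "wrist"; returns a dict with "pixels" (480x640x3 uint8, red, green, blue), "camera_matrix" (3x3 intrinsics, pixels), "origin" and "attitude" of the camera in the world. Camera axes: x right, y down, z forward; pixel columns grow to the right and rows downward; lengths in m; the calibration is good to about 2 mm. A picture is of the moment at which its call begins. There is no depth.
- r.hand_in(): hands the job in, once; it reports no verdict.
Trained networks look in a picture, given as the dict that the camera call returned (one of the last four; its "shot" number tells which), for a name from the list of things; names that differ only in an ending like _2 or _b are one class to them, and where a whole thing is asked for, a point or a joint stands for the part that bears it (a point fixed in the world has none). Each returns a list of dicts, best first, with "p" (0 to 1); they miss things now and then, are a little off and sometimes report something else, mostly with a low value. They report only what shows in the picture. A call takes as long as a camera call.
- viewer.search_frame(name, picture): "at" ([row, column] in pixels, amid what is visible of it).
- viewer.cut_out(name, picture): "mask" (480x640 bool, what is visible of it) and "at" ([row, column] in pixels, amid what is visible of it).
The state is a dict: "t": time; "joint_positions": joint angles; "qvel": joint speeds; "joint_torque": joint torques, N m; "tool_pos": TCP position; "orientation": TCP orientation; "wrist_force": force on the tool from outside, world axes, zero at the start; "wrist_torque": the same for the moment, N m; "gripper_width": finger opening in m.
Only numpy, scipy, OpenCV 4.12 (cv2) and the standard library are available. Lean on these libraries where they do the work, as an engineer would, in place of code of your own. Each camera call takes 0.05 s, during which the arm holds its last target. There are 200 camera calls.

## Working session

There is one attempt and no reset: what is moved stays moved. The work goes in short steps, Python scripts to look and compute and a tool call to move; the robot and the scene stay as the last step left them, time stands still between calls to the robot, and variables do not carry over. Pictures are saved under pics/ and viewed, about 8 in all and at most 12, crops included, and the job is handed in when it is done.

Besides the shell and the picture viewer there is one more tool, called after "Call:" by a JSON object that holds its "fn" and its "kwargs", one argument or row to a line. servo_tool: Moves the arm, as the interface text tells. Scaled input: -1 to 1 covers 0.15 m each way for a shift and 2 rad each way for a turn. Its arguments: {"type":"object","properties":{"rows":{"type":"array"},"squeeze":{"type":"number"}},"required":["rows"]}

```bash
mkdir -p pics; ls
cat > h.py <<'E'
import numpy as np, cv2, json
from scipy.spatial.transform import Rotation as Rn
from rig import r, viewer
def cam(p):
    K=np.array(p["camera_matrix"]); o=np.array(p["origin"]); A=np.array(p["attitude"])
    if A.shape!=(3,3): A=Rn.from_euler('xyz',A).as_matrix()
    return K,o,A
def ray(p,at,z):
    K,o,A=cam(p); d=A@np.linalg.solve(K,[at[1],at[0],1.]); return o+d*(z-o[2])/d[2]
def proj(p,X):
    K,o,A=cam(p); c=K@(A.T@(np.array(X,float)-o)); return c[:2]/c[2]
def save(p,n,crop=None,s=1):
    im=cv2.cvtColor(p["pixels"],cv2.COLOR_RGB2BGR)
    if crop: a,b,c,d=crop; im=im[a:b,c:d]
    if s!=1: im=cv2.resize(im,None,fx=s,fy=s,interpolation=cv2.INTER_CUBIC)
    cv2.imwrite(f"pics/{n}.png",im)
E
python3 - <<'E'
from h import *
s=r.sense(); print({k:np.round(v,3).tolist() for k,v in s.items()})
for n in("top","side"):
    p=viewer.get_image(n); save(p,n); print(n,p["origin"],p["attitude"],p["camera_matrix"])
    for t,z in dict(hanger_boss=.039,hanger=.03,wide_hanger_boss=.039,clamp=.126,jaw=.136,knob=.09,bowl=.03,chock=.02,skate_wheel=.046,wrench=.0).items():
        for d in viewer.search_frame(t,p)[:2]: print(t,round(d["p"],2),np.round(d["at"]),np.round(ray(p,d["at"],z),3))
E
```

```text
pics
{'t': 0.0, 'joint_positions': [1.15, 0.053, 1.614, -0.0, 1.476, -0.119], 'qvel': [0.0, 0.002, 0.001, -0.0, 0.001, -0.0], 'joint_torque': [0.0, -39.367, -37.018, -0.0, 0.007, -0.0], 'tool_pos': [0.186, 0.596, 0.23], 'orientation': [-1.573, 0.0, -0.302], 'wrist_force': [0.461, 0.583, -0.675], 'wrist_torque': [-0.008, -0.028, 0.009], 'gripper_width': 0.086}
top [ 0.39218094 -0.04665982  1.21187767] [-2.96354834 -0.02687993 -1.54918281] [[579.7526895    0.         318.16508498]
 [  0.         579.7526895  235.40696861]
 [  0.           0.           1.        ]]
hanger_boss 0.94 [304. 164.] [0.456 0.231 0.039]
hanger 0.95 [301. 165.] [0.463 0.232 0.03 ]
wide_hanger_boss 0.61 [239. 154.] [0.588 0.26  0.039]
clamp 0.78 [273. 337.] [ 0.517 -0.109  0.126]
jaw 0.63 [262. 322.] [ 0.536 -0.08   0.136]
knob 0.73 [242. 278.] [0.58  0.006 0.09 ]
bowl 0.56 [328. 478.] [ 0.424 -0.402  0.03 ]
chock 0.85 [351. 267.] [0.368 0.023 0.02 ]
skate_wheel 0.71 [163. 240.] [0.751 0.092 0.046]
wrench 0.7 [304. 164.] [0.459 0.24  0.   ]
wrench 0.63 [159. 334.] [ 0.781 -0.105  0.   ]
side [ 0.16543892 -0.69615139  0.88611985] [-2.36837843 -0.01808014 -0.56207977] [[453.02575101   0.         322.71766305]
 [  0.         453.02575101 248.56400595]
 [  0.           0.           1.        ]]
hanger_boss 0.91 [224. 231.] [0.453 0.206 0.039]
hanger_boss 0.53 [408. 341.] [ 0.417 -0.39   0.039]
hanger 0.79 [223. 229.] [0.455 0.221 0.03 ]
wide_hanger_boss 0.8 [201. 266.] [0.581 0.246 0.039]
clamp 0.89 [302. 316.] [ 0.477 -0.2    0.126]
jaw 0.8 [256. 307.] [ 0.525 -0.085  0.136]
knob 0.63 [250. 294.] [ 0.53  -0.015  0.09 ]
bowl 0.89 [409. 344.] [ 0.425 -0.392  0.03 ]
chock 0.59 [290. 228.] [0.355 0.011 0.02 ]
skate_wheel 0.95 [216. 342.] [0.729 0.072 0.046]
skate_wheel 0.46 [302. 313.] [ 0.504 -0.144  0.046]
wrench 0.75 [260. 394.] [ 0.781 -0.108  0.   ]
```

View pics/top.png

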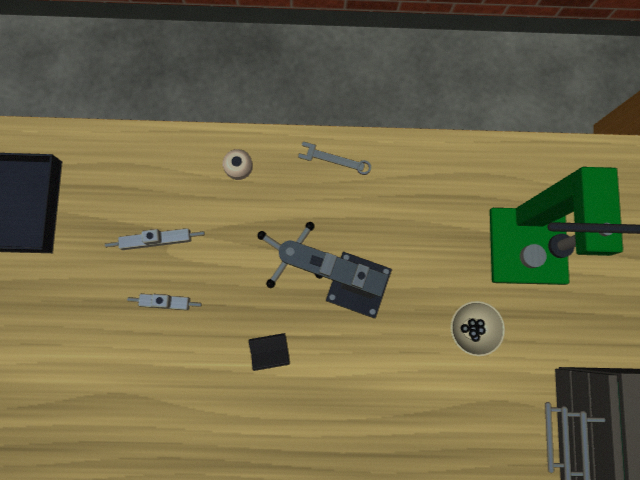

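View pics/side.png

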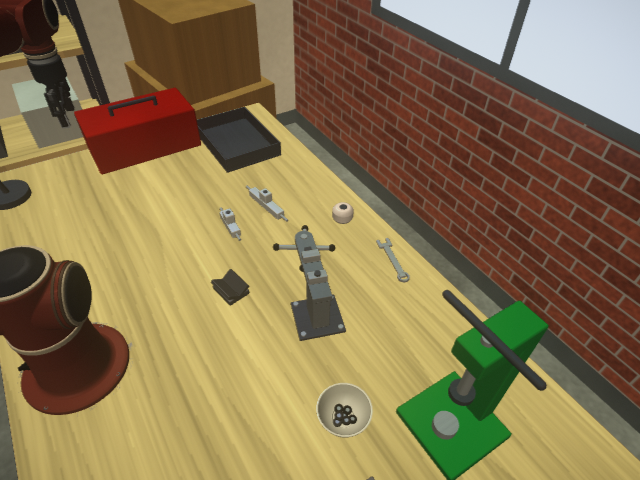

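Run:
```python
from h import *
p=viewer.get_image("top"); save(p,"c1",(205,330,240,405),4.8)
a,b=ray(p,(299,128),.012),ray(p,(305,201),.012); print("axle",a,b,np.linalg.norm(a-b),(a+b)/2,np.arctan2(*(b-a)[[1,0]]))
for d in viewer.cut_out("hanger",p)[:1]:
    (c,wh,an)=cv2.minAreaRect(np.argwhere(d["mask"])[:,::-1].astype(np.float32)); print("hanger rect",c,wh,an, ray(p,c[::-1],.02))
B=[ray(p,q,.09) for q in((235,262),(226,310),(284,270))]; print(np.round(B,4),"axis",(B[1]+B[2])/2, np.linalg.norm(B[1]-B[2]),"nose",ray(p,(250,290),.126))
```

```text
axle [0.46643251 0.31178697 0.012     ] [0.45768638 0.16259587 0.012     ] 0.1494472518136917 [0.46205944 0.23719142 0.012     ] -1.6293529908456708
hanger rect (163.41958618164062, 301.6703796386719) (69.22337341308594, 14.654862403869629) 6.842772960662842 [0.46221219 0.23758244 0.02      ]
[[ 0.5926  0.0378  0.09  ]
 [ 0.6132 -0.0559  0.09  ]
 [ 0.4968  0.0186  0.09  ]] axis [ 0.5550002 -0.0186679  0.09     ] 0.13815486565525775 nose [ 0.55877285 -0.01892133  0.126     ]
```

View pics/c1.png

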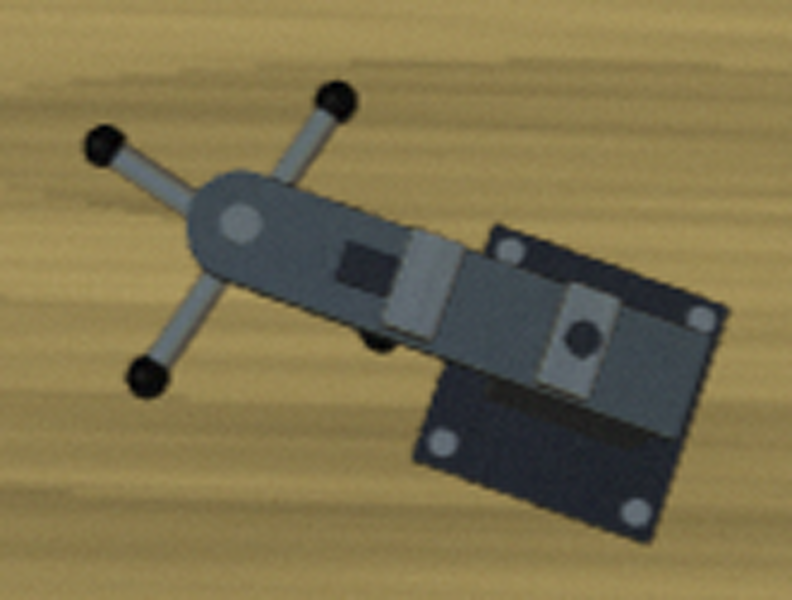

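Run:
```python
from h import *
p=viewer.get_image("top")
f=lambda x,y,z: ray(p,(205+y/4.8-.4,240+x/4.8-.4),z)
ax=f(240,223,.126); e1=f(672,437,.126)-f(240,285,.126); e2=f(710,335,.126)-f(275,172,.126)
end=(f(672,437,.126)+f(710,335,.126))/2
y=np.mean([np.arctan2(e[1],e[0]) for e in (e1,e2)]); yy=np.arctan2(*(end-ax)[[1,0]])
print("ax",ax,"yaws",np.arctan2(e1[1],e1[0]),np.arctan2(e2[1],e2[0]),yy,"len",np.linalg.norm(end-ax))
y=(y+yy)/2
u=np.array([np.cos(y),np.sin(y),0]);v=np.array([-u[1],u[0],0])
g=lambda P:np.round([(P-ax)@u,(P-ax)@v],4)
print("yaw",y,"jaw",[g(f(*q,.146)) for q in((463,243),(433,340))],"stop",[g(f(*q,.146)) for q in((572,283),(540,382))])
for q in((104,146),(336,101),(147,377)):
    P=f(*q,.09);d=P-ax;print("ball",P,np.hypot(d[0],d[1]),np.arctan2(d[1],d[0]), g(P))
print("nest",ax+.1075*u)
```

```text
ax [ 0.55672891 -0.01822666  0.126     ] yaws -1.885974347742763 -1.9078198218825002 -1.8948341644613995 len 0.18825047126008498
yaw -1.8958656246370156 jaw [array([0.0852, 0.0196]), array([ 0.087 , -0.0199])] stop [array([0.1301, 0.0194]), array([ 0.1311, -0.021 ])]
ball [0.59256483 0.0391951  0.09      ] 0.06768656766731425 1.0128570156264258 [-0.0659  0.0156]
ball [ 0.61385601 -0.05513719  0.09      ] 0.0680139165763875 -0.573637418788927 [0.0167 0.0659]
ball [0.49851408 0.01823341 0.09      ] 0.06868990284510662 2.582057423180547 [-0.016  -0.0668]
nest [ 0.52239615 -0.12009674  0.126     ]
```

Call:
{"fn": "servo_tool", "kwargs": {
  "rows": [
    {"grip": 1, "linear": [0.17, 0, -0.12], "spin": 0},
    {"grip": 1, "linear": [0.34, 0, -0.24], "spin": 0},
    {"grip": 1, "linear": [0.5, 0, -0.36], "spin": 0},
    {"grip": 1, "linear": [0.66, 0, -0.47], "spin": 0},
    {"grip": 1, "linear": [0.823, 0, -0.582], "spin": 0}
  ]
}}

```text
t: 1.75
tool_pos: [0.2782, 0.4758, 0.2314]
orientation: [-1.571, -0.0, -0.302]
wrist_force: [0.1, 0.5, 0.2]
gripper_width: 0.0852
```

Call:
{"fn": "servo_tool", "kwargs": {
  "rows": [
    {"grip": 1, "linear": [0.17, 0, -0.12], "spin": 0},
    {"grip": 1, "linear": [0.34, 0, -0.24], "spin": 0},
    {"grip": 1, "linear": [0.5, 0, -0.36], "spin": 0},
    {"grip": 1, "linear": [0.66, 0, -0.47], "spin": 0},
    {"grip": 1, "linear": [0.823, 0, -0.582], "spin": 0}
  ]
}}

```text
t: 2.25
tool_pos: [0.3702, 0.3556, 0.2315]
orientation: [-1.57, -0.0, -0.302]
wrist_force: [-0.1, -0.0, -0.7]
gripper_width: 0.0855
```

Call:
{"fn": "servo_tool", "kwargs": {
  "rows": [
    {"grip": 1, "linear": [0.2, 0, -0.15], "spin": -0.06},
    {"grip": 1, "linear": [0.4, 0, -0.3], "spin": -0.122},
    {"grip": 1, "linear": [0.6, 0, -0.43], "spin": -0.122},
    {"grip": 1, "linear": [0.823, 0, -0.582], "spin": -0.122},
    {"grip": 1, "linear": [0.823, 0, -0.582], "spin": -0.122}
  ]
}}

```text
t: 2.75
tool_pos: [0.4637, 0.2335, 0.2315]
orientation: [-1.572, -0.001, -0.063]
wrist_force: [-0.4, 0.6, 0.5]
gripper_width: 0.0853
```

Run:
```python
from h import *
s=r.sense(); print({k:np.round(s[k],4).tolist() for k in('t','tool_pos','orientation','joint_positions','wrist_force')})
p=viewer.get_image("wrist"); save(p,"w1"); print(p["origin"],p["attitude"])
for n,z in (("hanger_boss",.054),("hanger",.024)):
    for d in viewer.cut_out(n,p)[:2]:
        (c,wh,an)=cv2.minAreaRect(np.argwhere(d["mask"])[:,::-1].astype(np.float32))
        bx=cv2.boxPoints((c,wh,an)); print(n,d["p"],c,wh,an,ray(p,d["at"],z),ray(p,c[::-1],z)); print([np.round(ray(p,b[::-1],z)[:2],4).tolist() for b in bx])
```

```text
{'t': 2.75, 'tool_pos': [0.4637, 0.2335, 0.2315], 'orientation': [-1.5718, -0.0011, -0.0631], 'joint_positions': [0.3239, -0.2042, 1.8557, -0.0014, 1.4894, -1.1837], 'wrist_force': [-0.4427, 0.6431, 0.4797]}
[0.38444677 0.23959434 0.37302342] [ 2.82692508e+00 -8.38271590e-04  1.50786208e+00]
hanger_boss 0.77 (323.06439208984375, 205.31246948242188) (37.667449951171875, 150.0728302001953) 89.14490509033203 [0.45328442 0.24002173 0.054     ] [0.45817125 0.23988086 0.054     ]
[[0.4382, 0.1751], [0.4445, 0.306], [0.4787, 0.3067], [0.4723, 0.1715]]
hanger 0.62 (323.0, 204.5) (37.0, 150.0) 90.0 [0.46309795 0.23976872 0.024     ] [0.46429592 0.23989259 0.024     ]
[[0.4418, 0.1695], [0.4508, 0.3124], [0.4876, 0.3126], [0.4782, 0.165]]
```

View pics/w1.png

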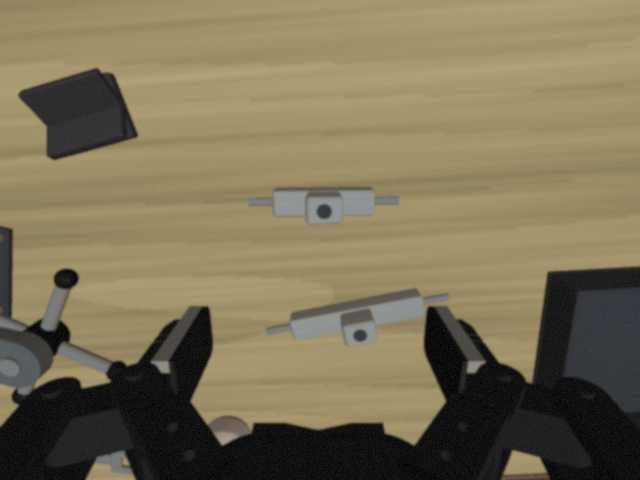

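Run:
```python
from h import *
p=viewer.get_image("wrist")
print("hole",ray(p,(211,324),.054),"axle",(a:=ray(p,(202,249),.012)),(b:=ray(p,(201,398),.012)),(a+b)/2,np.arctan2(*(b-a)[[1,0]]), "barends",ray(p,(189,273),.024),ray(p,(188,373),.024))
```

```text
hole [0.46068065 0.24390049 0.054     ] axle [0.45739094 0.16972448 0.012     ] [0.46508405 0.31855265 0.012     ] [0.4612375  0.24413857 0.012     ] 1.519151021531634 barends [0.44362783 0.19650337 0.024     ] [0.44824767 0.29202411 0.024     ]
```

Call:
{"fn": "servo_tool", "kwargs": {
  "rows": [
    {"grip": 0.6, "linear": [-0.021, 0.2, 0.049], "spin": 0},
    {"grip": 0.6, "linear": [-0.021, 0.4, 0.049], "spin": 0},
    {"grip": 0.6, "linear": [-0.021, 0.6, 0.049], "spin": 0},
    {"grip": 0.6, "linear": [-0.021, 0.8, 0.049], "spin": 0},
    {"grip": 0.6, "linear": [-0.021, 0.9, 0.049], "spin": 0}
  ]
}}

```text
t: 3.45
tool_pos: [0.4563, 0.2446, 0.0933]
orientation: [-1.572, 0.004, -0.056]
wrist_force: [-0.3, -1.4, -0.7]
gripper_width: 0.0684
```

Call:
{"fn": "servo_tool", "kwargs": {
  "rows": [
    {"grip": 0.6, "linear": [0, 0.15, 0], "spin": 0},
    {"grip": 0.6, "linear": [0, 0.3, 0], "spin": 0},
    {"grip": 0.6, "linear": [0, 0.4, 0], "spin": 0},
    {"grip": 0.6, "linear": [0, 0.46, 0], "spin": 0},
    {"grip": 0.6, "linear": [0, 0.46, 0], "spin": 0}
  ]
}}

```text
t: 3.95
tool_pos: [0.458, 0.2442, 0.0264]
orientation: [-1.572, 0.002, -0.057]
wrist_force: [-0.1, -0.5, 0.1]
gripper_width: 0.068
```

Run:
```python
from h import *
s=r.sense(); print({k:np.round(s[k],4).tolist() for k in('t','tool_pos','orientation','wrist_force','gripper_width')})
p=viewer.get_image("wrist"); save(p,"w2"); print(viewer.search_frame("hanger_boss",p)[:1],proj(p,s['tool_pos']))
```

```text
{'t': 3.95, 'tool_pos': [0.458, 0.2442, 0.0264], 'orientation': [-1.5715, 0.0018, -0.0573], 'wrist_force': [-0.1011, -0.5249, 0.1318], 'gripper_width': 0.068}
[{'at': [309.4, 311.1], 'p': 0.74}] [315.10730382 311.11727253]
```

View pics/w2.png

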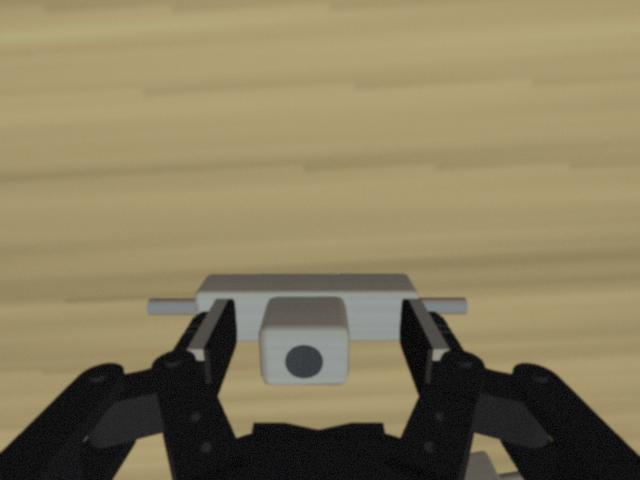

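Run:
```python
from h import *
s=r.sense(); p=viewer.get_image("wrist"); h=ray(p,(361,304),.054); R=Rn.from_euler('xyz',s['orientation']).as_matrix()
a,b=ray(p,(307,148),.012),ray(p,(305,467),.012)
print(h,R.T@(h-s['tool_pos']),(a+b)/2,np.arctan2(*(b-a)[[1,0]]),s['tool_pos'],s['wrist_force'])
```

```text
[0.46551142 0.24012796 0.054     ] [ 0.0063635  -0.02582514 -0.00402681] [0.46551026 0.24042442 0.012     ] 1.5191474218485856 [0.45942165 0.24452501 0.02816924] [ 0.25475643 -0.08736266 -0.98171726]
```

Call:
{"fn": "servo_tool", "kwargs": {
  "rows": [
    {"grip": 0.6, "linear": [0.03, 0, -0.03], "spin": 0},
    {"grip": 0.6, "linear": [0.03, 0, -0.03], "spin": 0},
    {"grip": -0.4, "linear": [0.03, 0, -0.03], "spin": 0},
    {"grip": -0.4, "linear": [0.03, 0, -0.03], "spin": 0},
    {"grip": -0.4, "linear": [0.03, 0, -0.03], "spin": 0}
  ],
  "squeeze": 60
}}

```text
t: 4.6
tool_pos: [0.4635, 0.2395, 0.0278]
orientation: [-1.57, -0.001, -0.058]
wrist_force: [0.0, 0.2, -1.5]
gripper_width: 0.0329
```

Call:
{"fn": "servo_tool", "kwargs": {
  "rows": [
    {"grip": -0.4, "linear": [0, 0, 0], "spin": 0},
    {"grip": -0.4, "linear": [0, 0, 0], "spin": 0},
    {"grip": -0.4, "linear": [0, 0, 0], "spin": 0},
    {"grip": -0.4, "linear": [0, 0, 0], "spin": 0},
    {"grip": -0.4, "linear": [0, 0, 0], "spin": 0}
  ]
}}

```text
t: 5.1
tool_pos: [0.4634, 0.2395, 0.0277]
orientation: [-1.571, -0.001, -0.058]
wrist_force: [0.6, -1.5, 3.8]
gripper_width: 0.0332
```

Call:
{"fn": "servo_tool", "kwargs": {
  "rows": [
    {"grip": -0.4, "linear": [0, -0.1, 0], "spin": 0},
    {"grip": -0.4, "linear": [0, -0.3, 0], "spin": 0},
    {"grip": -0.4, "linear": [0, -0.55, 0], "spin": 0},
    {"grip": -0.4, "linear": [0, -0.8, 0], "spin": 0},
    {"grip": -0.4, "linear": [0, -1, 0], "spin": 0}
  ]
}}

```text
t: 5.6
tool_pos: [0.4626, 0.2393, 0.1794]
orientation: [-1.571, -0.0, -0.058]
wrist_force: [0.8, -0.3, -1.7]
gripper_width: 0.0328
```

Call:
{"fn": "servo_tool", "kwargs": {
  "rows": [
    {"grip": -0.4, "linear": [0, -0.2, -0.15], "spin": 0},
    {"grip": -0.4, "linear": [0.05, -0.25, -0.35], "spin": 0},
    {"grip": -0.4, "linear": [0.1, -0.25, -0.55], "spin": 0},
    {"grip": -0.4, "linear": [0.2, -0.25, -0.78], "spin": 0},
    {"grip": -0.4, "linear": [0.26, -0.25, -1], "spin": 0}
  ]
}}

```text
t: 6.1
tool_pos: [0.4928, 0.0861, 0.2146]
orientation: [-1.571, 0.001, -0.057]
wrist_force: [0.8, 0.4, -3.1]
gripper_width: 0.033
```

Call:
{"fn": "servo_tool", "kwargs": {
  "rows": [
    {"grip": -0.4, "linear": [0.05, 0, -0.2], "spin": 0},
    {"grip": -0.4, "linear": [0.1, 0, -0.4], "spin": 0},
    {"grip": -0.4, "linear": [0.16, 0, -0.6], "spin": 0.05},
    {"grip": -0.4, "linear": [0.21, 0, -0.8], "spin": 0.12},
    {"grip": -0.4, "linear": [0.265, 0, -1], "spin": 0.19}
  ]
}}

```text
t: 6.6
tool_pos: [0.5234, -0.0656, 0.2142]
orientation: [-1.571, 0.002, -0.444]
wrist_force: [0.8, -0.0, -3.3]
gripper_width: 0.033
```

Run:
```python
from h import *
s=r.sense(); print({k:np.round(s[k],4).tolist() for k in('t','tool_pos','orientation','wrist_force','gripper_width','joint_positions')})
```

```text
{'t': 6.6, 'tool_pos': [0.5234, -0.0656, 0.2142], 'orientation': [-1.571, 0.0022, -0.4435], 'wrist_force': [0.8251, -0.0469, -3.2557], 'gripper_width': 0.033, 'joint_positions': [-0.2659, -0.1701, 1.855, 0.0002, 1.4588, -1.3932]}
```

Call:
{"fn": "servo_tool", "kwargs": {
  "rows": [
    {"grip": -0.4, "linear": [0.03, 0, -0.1], "spin": 0.07},
    {"grip": -0.4, "linear": [0.06, 0, -0.2], "spin": 0.145},
    {"grip": -0.4, "linear": [0.1, 0, -0.28], "spin": 0.22},
    {"grip": -0.4, "linear": [0.145, 0, -0.339], "spin": 0.295},
    {"grip": -0.4, "linear": [0.145, 0, -0.339], "spin": 0.365}
  ]
}}

```text
t: 7.1
tool_pos: [0.5216, -0.1208, 0.2142]
orientation: [-1.573, 0.001, -1.175]
wrist_force: [-0.2, 0.3, -2.5]
gripper_width: 0.0332
```

Call:
{"fn": "servo_tool", "kwargs": {
  "rows": [
    {"grip": -0.4, "linear": [0, 0, 0], "spin": 0.074},
    {"grip": -0.4, "linear": [0, 0, 0], "spin": 0.148},
    {"grip": -0.4, "linear": [0, 0, 0], "spin": 0.222},
    {"grip": -0.4, "linear": [0, 0, 0], "spin": 0.296},
    {"grip": -0.4, "linear": [0, 0, 0], "spin": 0.364}
  ]
}}

```text
t: 7.6
tool_pos: [0.5215, -0.1195, 0.2141]
orientation: [-1.573, 0.0, -1.901]
wrist_force: [0.5, -0.0, -2.4]
gripper_width: 0.033
```

Run:
```python
from h import *
p=viewer.get_image("wrist"); p=viewer.get_image("wrist"); p=viewer.get_image("wrist");p=viewer.get_image("wrist")
s=r.sense(); print({k:np.round(s[k],4).tolist() for k in('t','tool_pos','orientation','wrist_force','gripper_width','joint_positions')})
save(p,"w3")
print("jaw",[proj(p,q) for q in ([.5565-.3195*.086,-.0183-.9476*.086,.146],)],"nest",proj(p,[.5219,-.1209,.126]), p["origin"])
```

```text
{'t': 7.8, 'tool_pos': [0.5219, -0.1197, 0.2144], 'orientation': [-1.5721, 0.0001, -1.8929], 'wrist_force': [0.1277, 0.2932, -2.8072], 'gripper_width': 0.0326, 'joint_positions': [-0.3645, -0.1508, 1.8376, 0.0001, 1.4561, -0.0424]}
jaw [array([320.03536015, 223.47704892])] nest [319.72613684 247.77043503] [ 0.54657757 -0.04396552  0.35593618]
```

View pics/w3.png

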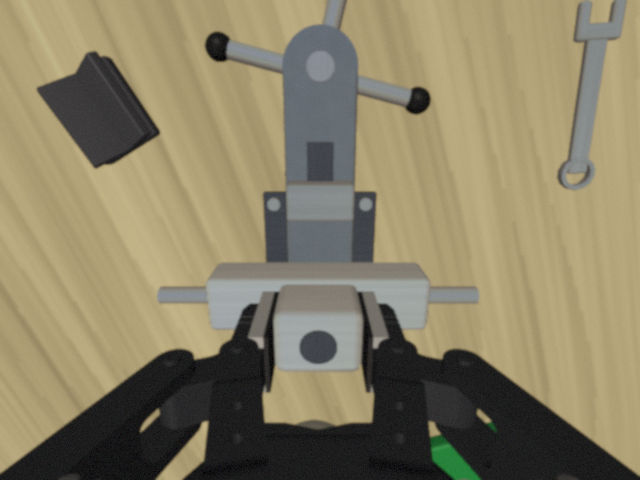

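Run:
```python
from h import *
p=viewer.get_image("wrist"); s=r.sense(); R=Rn.from_euler('xyz',s['orientation']).as_matrix();T=np.array(s['tool_pos'])
g=lambda at,z: np.round(R.T@(ray(p,at,z)-T),4)
print("hole",g((347,318),.2407),"axle",g((295,160),.1987),g((295,477),.1987),"jaw top edge",g((220,287),.146),g((220,355),.146),"axis",g((66,320),.126))
```

```text
hole [-0.0008 -0.0262 -0.0007] axle [-0.0006  0.0159 -0.0755] [-0.0007  0.0157  0.0745] jaw top edge [-0.0232  0.0685 -0.019 ] [-0.0232  0.0685  0.0212] axis [-0.1088  0.0885  0.0004]
```

Call:
{"fn": "servo_tool", "kwargs": {
  "rows": [
    {"grip": -0.4, "linear": [0, 0.1, 0], "spin": 0},
    {"grip": -0.4, "linear": [0, 0.2, 0], "spin": 0},
    {"grip": -0.4, "linear": [0, 0.3, 0], "spin": 0},
    {"grip": -0.4, "linear": [0, 0.37, 0], "spin": 0},
    {"grip": -0.4, "linear": [0, 0.39, 0], "spin": 0}
  ]
}}

```text
t: 8.35
tool_pos: [0.5212, -0.1195, 0.1538]
orientation: [-1.575, 0.0, -1.896]
wrist_force: [-0.8, 0.1, -2.3]
gripper_width: 0.0329
```

Call:
{"fn": "servo_tool", "kwargs": {
  "rows": [
    {"grip": -0.4, "linear": [0, 0, 0], "spin": 0},
    {"grip": -0.4, "linear": [0, 0, 0], "spin": 0},
    {"grip": -0.4, "linear": [0, 0.004, 0], "spin": 0},
    {"grip": -0.4, "linear": [0, 0.008, 0], "spin": 0},
    {"grip": -0.4, "linear": [0, 0.008, 0], "spin": 0}
  ]
}}

```text
t: 8.85
tool_pos: [0.5226, -0.12, 0.1554]
orientation: [-1.57, -0.0, -1.896]
wrist_force: [-0.2, -0.4, -2.5]
gripper_width: 0.0331
```

Still hanging free; creep down to contact.

Call:
{"fn": "servo_tool", "kwargs": {
  "rows": [
    {"grip": -0.4, "linear": [0, 0.004, 0], "spin": 0},
    {"grip": -0.4, "linear": [0, 0.008, 0], "spin": 0},
    {"grip": -0.4, "linear": [0, 0.008, 0], "spin": 0},
    {"grip": -0.4, "linear": [0, 0.008, 0], "spin": 0},
    {"grip": -0.4, "linear": [0, 0.008, 0], "spin": 0}
  ]
}}

```text
t: 9.35
tool_pos: [0.5225, -0.12, 0.1539]
orientation: [-1.571, 0.0, -1.896]
wrist_force: [0.1, -0.2, -2.2]
gripper_width: 0.0329
```

Call:
{"fn": "servo_tool", "kwargs": {
  "rows": [
    {"grip": -0.4, "linear": [0, 0.003, 0], "spin": 0},
    {"grip": -0.4, "linear": [0, 0.007, 0], "spin": 0},
    {"grip": -0.4, "linear": [0, 0.007, 0], "spin": 0},
    {"grip": -0.4, "linear": [0, 0.007, 0], "spin": 0},
    {"grip": -0.4, "linear": [0, 0.007, 0], "spin": 0}
  ]
}}

```text
t: 9.85
tool_pos: [0.5226, -0.12, 0.1537]
orientation: [-1.571, -0.0, -1.896]
wrist_force: [-2.7, 1.3, 5.4]
gripper_width: 0.0334
```

Call:
{"fn": "servo_tool", "kwargs": {
  "rows": [
    {"grip": 0.0, "linear": [0, 0, 0], "spin": 0},
    {"grip": 0.3, "linear": [0, 0, 0], "spin": 0},
    {"grip": 0.3, "linear": [0, 0, 0], "spin": 0},
    {"grip": 0.3, "linear": [0, 0, 0], "spin": 0},
    {"grip": 0.3, "linear": [0, 0, 0], "spin": 0}
  ]
}}

```text
t: 10.35
tool_pos: [0.5225, -0.12, 0.1527]
orientation: [-1.571, 0.0, -1.896]
wrist_force: [0.0, 0.4, -0.2]
gripper_width: 0.0557
```

Call:
{"fn": "servo_tool", "kwargs": {
  "rows": [
    {"grip": 0.3, "linear": [0, -0.1, 0], "spin": 0},
    {"grip": 0.3, "linear": [0, -0.25, 0], "spin": 0},
    {"grip": 0.3, "linear": [0, -0.45, 0], "spin": 0},
    {"grip": 0.3, "linear": [0, -0.65, 0], "spin": 0},
    {"grip": 0.3, "linear": [0, -0.8, 0], "spin": 0}
  ]
}}

```text
t: 10.85
tool_pos: [0.5231, -0.1202, 0.2767]
orientation: [-1.567, -0.0, -1.896]
wrist_force: [0.1, 0.3, -0.4]
gripper_width: 0.0557
```

Run:
```python
from h import *
for i in range(3): p=viewer.get_image("wrist")
s=r.sense(); print({k:np.round(s[k],4).tolist() for k in('t','tool_pos','orientation','wrist_force','gripper_width','joint_positions')})
save(p,"w4")
```

```text
{'t': 11.0, 'tool_pos': [0.5236, -0.1204, 0.2761], 'orientation': [-1.5653, -0.0002, -1.8958], 'wrist_force': [-0.3983, -0.5333, -0.1487], 'gripper_width': 0.0554, 'joint_positions': [-0.3646, -0.1849, 1.7653, -0.0, 1.5557, -0.0395]}
```

View pics/w4.png

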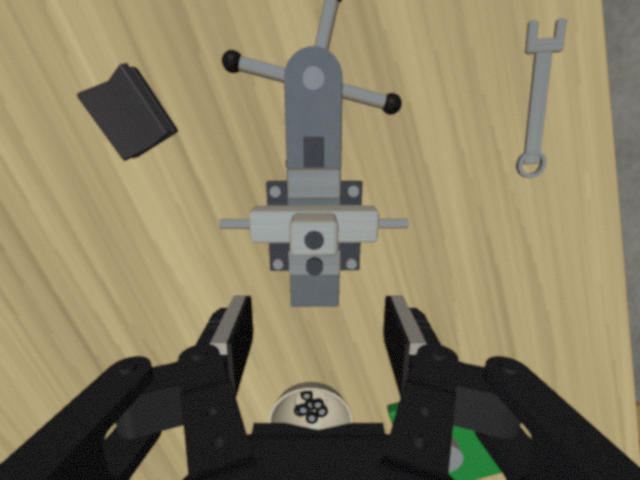

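```bash
cat > k.py <<'E'
from h import *
AX=np.array([.5565,-.0183]);Y=-1.896;PH=np.radians(166.)
def pose(deg,back,z,r0=.060,d=.0205):
    """spoke turned clockwise by deg; returns world pos, yaw"""
    w=Y+PH-np.radians(deg); e=np.array([np.cos(w),np.sin(w)]); t=np.array([e[1],-e[0]])
    q=AX+r0*e-(d+back)*t; return np.array([*q,z]), w-np.pi   # tool z along t: w-90deg = yaw+90deg
def rows(p0,y0,goals):
    R=np.column_stack([[np.cos(y0),np.sin(y0),0],[0,0,-1],[-np.sin(y0),np.cos(y0),0]])
    for p,y in goals: print(np.round(R.T@(p-p0)/.15,3).tolist(),round(-(((y-y0)+np.pi)%(2*np.pi)-np.pi)/2,3))
E
python3 - <<'E'
from k import *
a=pose(0,.018,.235);b=pose(0,.018,.08)
print(a,b);rows(np.array([.5231,-.1203,.2737]),-1.896,[a]);rows(*a,[b])
prev=b
for k in range(6):
    g=[pose(0,.018*(1-i/5),.08) for i in range(1,6)] if k==0 else [pose((k-1)*20+4*i,0,.08) for i in range(1,6)]
    print("call",k);rows(*prev,g);prev=g[-1]
E
```

```text
(array([0.55643264, 0.05298987, 0.235     ]), np.float64(-2.140346095279206)) (array([0.55643264, 0.05298987, 0.08      ]), np.float64(-2.140346095279206))
[-1.166, 0.258, -0.159] 0.122
[0.0, 1.033, 0.0] -0.0
call 0
[-0.0, 0.0, 0.024] -0.0
[0.0, 0.0, 0.048] -0.0
[-0.0, 0.0, 0.072] -0.0
[0.0, 0.0, 0.096] -0.0
[-0.0, 0.0, 0.12] -0.0
call 1
[-0.009, 0.0, 0.028] 0.035
[-0.015, 0.0, 0.057] 0.07
[-0.02, 0.0, 0.086] 0.105
[-0.022, 0.0, 0.116] 0.14
[-0.023, 0.0, 0.145] 0.175
call 2
[-0.009, 0.0, 0.028] 0.035
[-0.015, 0.0, 0.057] 0.07
[-0.02, 0.0, 0.086] 0.105
[-0.022, 0.0, 0.116] 0.14
[-0.023, 0.0, 0.145] 0.175
call 3
[-0.009, 0.0, 0.028] 0.035
[-0.015, 0.0, 0.057] 0.07
[-0.02, 0.0, 0.086] 0.105
[-0.022, 0.0, 0.116] 0.14
[-0.023, 0.0, 0.145] 0.175
call 4
[-0.009, 0.0, 0.028] 0.035
[-0.015, 0.0, 0.057] 0.07
[-0.02, 0.0, 0.086] 0.105
[-0.022, 0.0, 0.116] 0.14
[-0.023, 0.0, 0.145] 0.175
call 5
[-0.009, 0.0, 0.028] 0.035
[-0.015, 0.0, 0.057] 0.07
[-0.02, 0.0, 0.086] 0.105
[-0.022, 0.0, 0.116] 0.14
[-0.023, 0.0, 0.145] 0.175
```

Call:
{"fn": "servo_tool", "kwargs": {
  "rows": [
    {"grip": -1, "linear": [-0.15, 0, 0], "spin": 0},
    {"grip": -1, "linear": [-0.35, 0, 0], "spin": 0},
    {"grip": -1, "linear": [-0.55, 0.05, 0], "spin": 0},
    {"grip": -1, "linear": [-0.78, 0.15, -0.1], "spin": 0},
    {"grip": -1, "linear": [-1, 0.258, -0.159], "spin": 0}
  ]
}}

```text
t: 11.5
tool_pos: [0.547, 0.0312, 0.2326]
orientation: [-1.572, -0.0, -1.896]
wrist_force: [0.9, -1.1, 0.8]
gripper_width: 0.0001
```

Call:
{"fn": "servo_tool", "kwargs": {
  "rows": [
    {"grip": -1, "linear": [-0.08, 0, 0], "spin": 0.06},
    {"grip": -1, "linear": [-0.166, 0, 0], "spin": 0.122},
    {"grip": -1, "linear": [-0.166, 0.033, 0], "spin": 0.122},
    {"grip": -1, "linear": [-0.166, 0.033, 0], "spin": 0.122},
    {"grip": -1, "linear": [-0.166, 0.033, 0], "spin": 0.122}
  ]
}}

```text
t: 12.0
tool_pos: [0.5552, 0.0528, 0.2283]
orientation: [-1.572, -0.001, -2.139]
wrist_force: [-0.7, 0.2, -0.3]
gripper_width: 0.0001
```

Run:
```python
from k import *
p=viewer.get_image("wrist"); s=r.sense(); print({k:np.round(s[k],4).tolist() for k in('t','tool_pos','orientation','wrist_force','gripper_width','joint_positions')})
save(p,"w5")
```

```text
{'t': 12.05, 'tool_pos': [0.5554, 0.0527, 0.2287], 'orientation': [-1.5714, -0.0006, -2.1394], 'wrist_force': [-1.108, -0.7468, -0.1666], 'gripper_width': -0.0003, 'joint_positions': [-0.0387, -0.105, 1.772, -0.0002, 1.4754, 0.5299]}
```

View pics/w5.png

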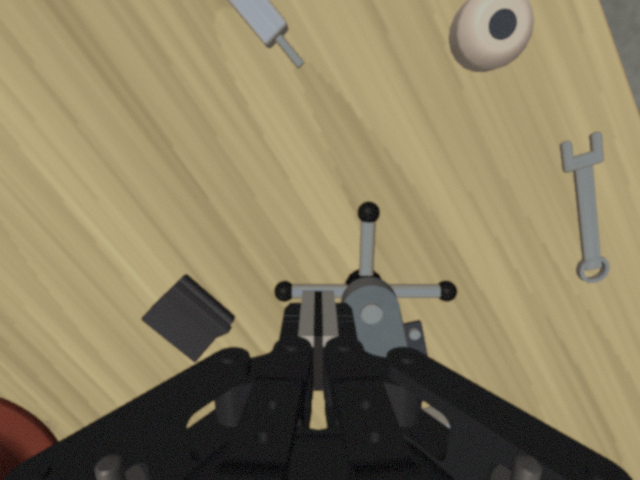

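Call:
{"fn": "servo_tool", "kwargs": {
  "rows": [
    {"grip": -1, "linear": [0.005, 0.15, 0], "spin": 0},
    {"grip": -1, "linear": [0.005, 0.3, 0], "spin": 0},
    {"grip": -1, "linear": [0.005, 0.45, 0], "spin": 0},
    {"grip": -1, "linear": [0.005, 0.6, 0], "spin": 0},
    {"grip": -1, "linear": [0.005, 0.7, 0], "spin": 0}
  ]
}}

```text
t: 12.55
tool_pos: [0.5545, 0.0521, 0.1225]
orientation: [-1.572, -0.001, -2.14]
wrist_force: [0.1, 0.1, -0.3]
gripper_width: 0.0002
```

Call:
{"fn": "servo_tool", "kwargs": {
  "rows": [
    {"grip": -1, "linear": [0, 0.1, 0], "spin": 0},
    {"grip": -1, "linear": [0, 0.2, 0], "spin": 0},
    {"grip": -1, "linear": [0, 0.28, 0], "spin": 0},
    {"grip": -1, "linear": [0, 0.29, 0], "spin": 0},
    {"grip": -1, "linear": [0, 0.29, 0], "spin": 0}
  ]
}}

```text
t: 13.05
tool_pos: [0.5553, 0.0528, 0.0806]
orientation: [-1.571, -0.0, -2.14]
wrist_force: [0.4, 0.6, -0.3]
gripper_width: 0.0
```

Call:
{"fn": "servo_tool", "kwargs": {
  "rows": [
    {"grip": -1, "linear": [0, 0, 0.024], "spin": 0},
    {"grip": -1, "linear": [0, 0, 0.048], "spin": 0},
    {"grip": -1, "linear": [0, 0, 0.072], "spin": 0},
    {"grip": -1, "linear": [0, 0, 0.09], "spin": 0},
    {"grip": -1, "linear": [0, 0, 0.09], "spin": 0}
  ]
}}

```text
t: 13.55
tool_pos: [0.5672, 0.0452, 0.081]
orientation: [-1.57, 0.0, -2.14]
wrist_force: [-0.2, 0.7, -0.0]
gripper_width: -0.0002
```

Call:
{"fn": "servo_tool", "kwargs": {
  "rows": [
    {"grip": -1, "linear": [0, 0, 0.01], "spin": 0},
    {"grip": -1, "linear": [0, 0, 0.02], "spin": 0},
    {"grip": -1, "linear": [0, 0, 0.03], "spin": 0},
    {"grip": -1, "linear": [0, 0, 0.03], "spin": 0},
    {"grip": -1, "linear": [0, 0, 0.03], "spin": 0}
  ]
}}

```text
t: 14.05
tool_pos: [0.5702, 0.0432, 0.0805]
orientation: [-1.571, -0.0, -2.14]
wrist_force: [-1.2, 1.5, 0.1]
gripper_width: 0.0002
```

Call:
{"fn": "servo_tool", "kwargs": {
  "rows": [
    {"grip": -1, "linear": [-0.009, 0, 0.028], "spin": 0.035},
    {"grip": -1, "linear": [-0.015, 0, 0.057], "spin": 0.07},
    {"grip": -1, "linear": [-0.02, 0, 0.086], "spin": 0.105},
    {"grip": -1, "linear": [-0.022, 0, 0.116], "spin": 0.14},
    {"grip": -1, "linear": [-0.023, 0, 0.145], "spin": 0.175}
  ]
}}

```text
t: 14.55
tool_pos: [0.5898, 0.0354, 0.0803]
orientation: [-1.574, -0.001, -2.492]
wrist_force: [-3.8, 2.9, 1.6]
gripper_width: -0.0
```

```bash
cat > st.py <<'E'
from k import *
s=r.sense(); R=Rn.from_euler('xyz',s['orientation']).as_matrix(); T=np.array(s['tool_pos'])
F=R.T@np.array(s['wrist_force']); c=T[:2]-AX; w=s['orientation'][2]+np.pi
print(round(s['t'],2),"tool F",np.round(F,1),"turned deg",round(np.degrees(((Y+PH-w)+np.pi)%(2*np.pi)-np.pi),1),"radial,along z mm",np.round([1e3*np.dot(c,[np.cos(w),np.sin(w)]),1e3*np.dot(c,[np.sin(w),-np.cos(w)])],1),"z",round(T[2],4),"tq",np.round(s['wrist_torque'],2))
E
python3 st.py
```

```text
14.55 tool F [ 1.3 -1.6 -4.6] turned deg 20.2 radial,along z mm [ 59.  -22.6] z 0.0803 tq [0.67 0.45 0.09]
```

Call:
{"fn": "servo_tool", "kwargs": {
  "rows": [
    {"grip": -1, "linear": [-0.009, 0, 0.028], "spin": 0.035},
    {"grip": -1, "linear": [-0.015, 0, 0.057], "spin": 0.07},
    {"grip": -1, "linear": [-0.02, 0, 0.086], "spin": 0.105},
    {"grip": -1, "linear": [-0.022, 0, 0.116], "spin": 0.14},
    {"grip": -1, "linear": [-0.023, 0, 0.145], "spin": 0.175}
  ]
}}

```text
t: 15.05
tool_pos: [0.6063, 0.0205, 0.0804]
orientation: [-1.574, 0.0, -2.842]
wrist_force: [-0.9, 5.1, 1.3]
gripper_width: 0.0003
```

Call:
{"fn": "servo_tool", "kwargs": {
  "rows": [
    {"grip": -1, "linear": [-0.009, 0, 0.028], "spin": 0.035},
    {"grip": -1, "linear": [-0.015, 0, 0.057], "spin": 0.07},
    {"grip": -1, "linear": [-0.02, 0, 0.086], "spin": 0.105},
    {"grip": -1, "linear": [-0.022, 0, 0.116], "spin": 0.14},
    {"grip": -1, "linear": [-0.023, 0, 0.145], "spin": 0.175}
  ]
}}

```text
t: 15.55
tool_pos: [0.6166, 0.0008, 0.0806]
orientation: [-1.574, 0.0, 3.091]
wrist_force: [-0.1, 4.9, 0.5]
gripper_width: -0.0003
```

```bash
python3 st.py
```

```text
15.55 tool F [ 0.3 -0.5 -4.9] turned deg 60.3 radial,along z mm [ 59.  -22.1] z 0.0806 tq [ 0.88 -0.12  0.06]
```

Call:
{"fn": "servo_tool", "kwargs": {
  "rows": [
    {"grip": -1, "linear": [-0.009, 0, 0.028], "spin": 0.035},
    {"grip": -1, "linear": [-0.015, 0, 0.057], "spin": 0.07},
    {"grip": -1, "linear": [-0.02, 0, 0.086], "spin": 0.105},
    {"grip": -1, "linear": [-0.022, 0, 0.116], "spin": 0.14},
    {"grip": -1, "linear": [-0.023, 0, 0.145], "spin": 0.175}
  ]
}}

```text
t: 16.05
tool_pos: [0.6194, -0.0213, 0.0807]
orientation: [-1.574, 0.001, 2.741]
wrist_force: [1.9, 4.4, -1.4]
gripper_width: -0.0002
```

```bash
python3 st.py
python3 - <<'E'
from k import *
p=viewer.get_image("side"); save(p,"s2",(190,340,240,400),5)
a=pose(80,0,.08)
print("2deg");rows(*a,[pose(80+2*i,0,.08) for i in range(1,6)])
print("1deg");rows(*a,[pose(80+1*i,0,.08) for i in range(1,6)])
E
```

```text
16.05 tool F [-0.   1.4 -4.8] turned deg 80.3 radial,along z mm [ 59.1 -21.8] z 0.0807 tq [ 0.77 -0.33  0.04]
2deg
[-0.005, 0.0, 0.014] 0.017
[-0.009, 0.0, 0.028] 0.035
[-0.012, 0.0, 0.043] 0.052
[-0.015, 0.0, 0.057] 0.07
[-0.018, 0.0, 0.072] 0.087
1deg
[-0.002, 0.0, 0.007] 0.009
[-0.005, 0.0, 0.014] 0.017
[-0.007, 0.0, 0.021] 0.026
[-0.009, 0.0, 0.028] 0.035
[-0.01, 0.0, 0.035] 0.044
```

View pics/s2.png

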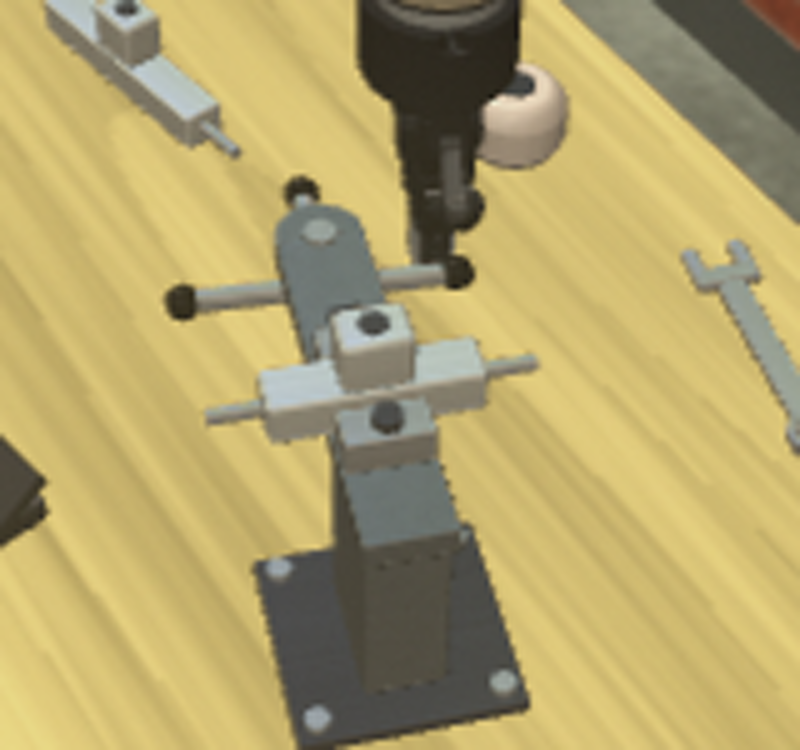

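Side view: hanger upright, jaw just behind it, bar a few mm short of the stop (around 390,400), finger pushing the spoke end at (455,270). Go on with 2° rows.

Call:
{"fn": "servo_tool", "kwargs": {
  "rows": [
    {"grip": -1, "linear": [-0.005, 0, 0.014], "spin": 0.017},
    {"grip": -1, "linear": [-0.009, 0, 0.028], "spin": 0.035},
    {"grip": -1, "linear": [-0.012, 0, 0.043], "spin": 0.052},
    {"grip": -1, "linear": [-0.015, 0, 0.057], "spin": 0.07},
    {"grip": -1, "linear": [-0.018, 0, 0.072], "spin": 0.087}
  ]
}}

```text
t: 16.6
tool_pos: [0.6177, -0.0325, 0.0807]
orientation: [-1.573, 0.001, 2.569]
wrist_force: [2.1, 4.7, -2.0]
gripper_width: 0.0002
```

Call:
{"fn": "servo_tool", "kwargs": {
  "rows": [
    {"grip": -1, "linear": [-0.002, 0, 0.007], "spin": 0.009},
    {"grip": -1, "linear": [-0.005, 0, 0.014], "spin": 0.017},
    {"grip": -1, "linear": [-0.007, 0, 0.021], "spin": 0.026},
    {"grip": -1, "linear": [-0.009, 0, 0.028], "spin": 0.035},
    {"grip": -1, "linear": [-0.01, 0, 0.035], "spin": 0.044}
  ]
}}

```text
t: 17.1
tool_pos: [0.617, -0.0363, 0.0808]
orientation: [-1.577, 0.001, 2.481]
wrist_force: [6.5, 9.8, -3.4]
gripper_width: -0.0002
```

Call:
{"fn": "servo_tool", "kwargs": {
  "rows": [
    {"grip": -1, "linear": [-0.002, 0, 0.007], "spin": 0.009},
    {"grip": -1, "linear": [-0.005, 0, 0.014], "spin": 0.017},
    {"grip": -1, "linear": [-0.007, 0, 0.021], "spin": 0.026},
    {"grip": -1, "linear": [-0.009, 0, 0.028], "spin": 0.035},
    {"grip": -1, "linear": [-0.01, 0, 0.035], "spin": 0.044}
  ]
}}

```text
t: 17.6
tool_pos: [0.6166, -0.0392, 0.0809]
orientation: [-1.583, 0.0, 2.394]
wrist_force: [13.9, 17.3, -6.8]
gripper_width: 0.0001
```

```bash
python3 st.py
```

```text
17.6 tool F [  1.5   7.1 -22. ] turned deg 100.2 radial,along z mm [ 58.3 -25.5] z 0.0809 tq [ 2.83 -2.3   0.08]
```

```bash
cat > sw.py <<'E'
from k import *
def poseC(c,gap):
    w=Y+np.radians(c); e=np.array([np.cos(w),np.sin(w)]); t=np.array([e[1],-e[0]])
    return np.array([*(AX+.060*e+(.0225+gap)*t),.08]), w-np.pi
def pol(P): q=P[0][:2]-AX; return np.hypot(*q),np.unwrap([0,np.arctan2(q[1],q[0])])[1]
def sweep(a,b,n):
    ra,ta=pol(a);rb,tb=pol(b); dt=(tb-ta+np.pi)%(2*np.pi)-np.pi; dy=(b[1]-a[1]+np.pi)%(2*np.pi)-np.pi
    return [(np.array([*(AX+(ra+(rb-ra)*f)*np.array([np.cos(ta+dt*f),np.sin(ta+dt*f)])),.08]),a[1]+dy*f) for f in np.arange(1,n+1)/n]
def show(prev,g):
    for i in range(0,len(g),5): print("call");rows(*prev,g[i:i+5]);prev=g[min(i+4,len(g)-1)]
E
python3 - <<'E'
from sw import *
a=pose(100,0,.08);b=poseC(157.5,.004)
show(a,sweep(a,b,15));print("push C ccw");show(b,[poseC(157.5+c,g) for c,g in((0,.002),(0,0),(1.5,0),(3,0),(4.5,0),(6,0),(7,0),(8,0),(9,0),(10,0))])
E
```

```text
call
[0.008, 0.0, -0.023] -0.053
[0.016, 0.0, -0.045] -0.106
[0.026, 0.0, -0.067] -0.16
[0.038, 0.0, -0.089] -0.213
[0.05, 0.0, -0.109] -0.266
call
[0.002, 0.0, -0.024] -0.053
[0.005, 0.0, -0.048] -0.106
[0.009, 0.0, -0.072] -0.16
[0.015, 0.0, -0.096] -0.213
[0.022, 0.0, -0.12] -0.266
call
[-0.004, 0.0, -0.024] -0.053
[-0.007, 0.0, -0.049] -0.106
[-0.009, 0.0, -0.073] -0.16
[-0.009, 0.0, -0.098] -0.213
[-0.008, 0.0, -0.123] -0.266
push C ccw
call
[-0.0, 0.0, -0.013] -0.0
[-0.0, 0.0, -0.027] -0.0
[-0.004, 0.0, -0.037] -0.013
[-0.007, 0.0, -0.048] -0.026
[-0.011, 0.0, -0.059] -0.039
call
[-0.004, 0.0, -0.011] -0.013
[-0.006, 0.0, -0.018] -0.022
[-0.008, 0.0, -0.025] -0.031
[-0.011, 0.0, -0.032] -0.039
[-0.013, 0.0, -0.039] -0.048
```

Call:
{"fn": "servo_tool", "kwargs": {
  "rows": [
    {"grip": -1, "linear": [0.008, 0, -0.03], "spin": 0},
    {"grip": -1, "linear": [0.016, 0, -0.05], "spin": -0.07},
    {"grip": -1, "linear": [0.026, 0, -0.067], "spin": -0.14},
    {"grip": -1, "linear": [0.038, 0, -0.089], "spin": -0.205},
    {"grip": -1, "linear": [0.05, 0, -0.109], "spin": -0.266}
  ]
}}

```text
t: 18.1
tool_pos: [0.6189, -0.0271, 0.0808]
orientation: [-1.569, -0.0, 2.932]
wrist_force: [0.1, -0.0, -0.4]
gripper_width: -0.0001
```

Call:
{"fn": "servo_tool", "kwargs": {
  "rows": [
    {"grip": -1, "linear": [0.002, 0, -0.024], "spin": -0.053},
    {"grip": -1, "linear": [0.005, 0, -0.048], "spin": -0.106},
    {"grip": -1, "linear": [0.009, 0, -0.072], "spin": -0.16},
    {"grip": -1, "linear": [0.015, 0, -0.096], "spin": -0.213},
    {"grip": -1, "linear": [0.022, 0, -0.12], "spin": -0.266}
  ]
}}

```text
t: 18.6
tool_pos: [0.6196, -0.0089, 0.0808]
orientation: [-1.57, -0.001, -2.821]
wrist_force: [1.1, -0.1, 0.4]
gripper_width: -0.0001
```

```bash
python3 st.py
python3 - <<'E'
from k import *
p=viewer.get_image("top"); save(p,"t3",(205,330,240,405),4.8)
E
```

```text
18.6 tool F [-1.  -0.4  0.4] turned deg 39.0 radial,along z mm [62.8 11. ] z 0.0808 tq [-0.01 -0.01 -0.01]
```

View pics/t3.png

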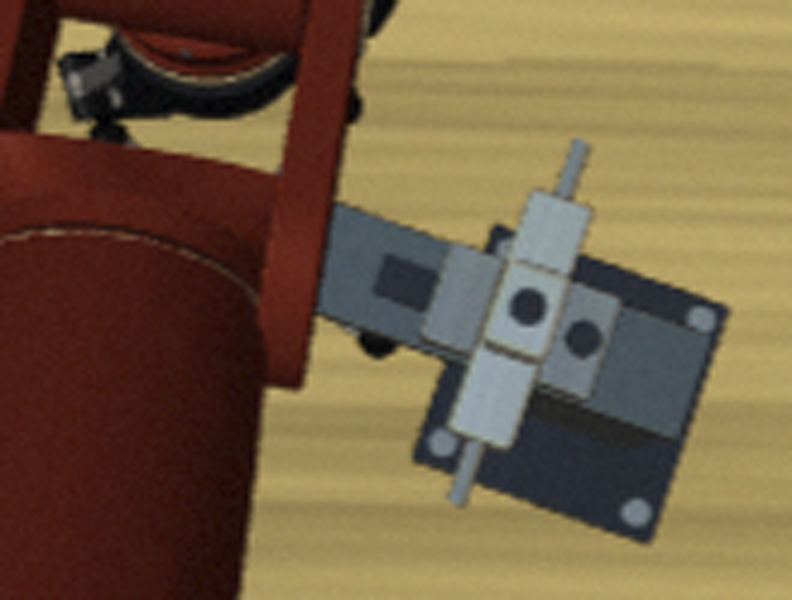

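Call:
{"fn": "servo_tool", "kwargs": {
  "rows": [
    {"grip": -1, "linear": [-0.004, 0, -0.024], "spin": -0.053},
    {"grip": -1, "linear": [-0.007, 0, -0.049], "spin": -0.106},
    {"grip": -1, "linear": [-0.009, 0, -0.073], "spin": -0.16},
    {"grip": -1, "linear": [-0.009, 0, -0.098], "spin": -0.213},
    {"grip": -1, "linear": [-0.008, 0, -0.123], "spin": -0.266}
  ]
}}

```text
t: 19.15
tool_pos: [0.615, 0.0089, 0.0808]
orientation: [-1.57, -0.001, -2.291]
wrist_force: [-0.2, -0.1, 0.1]
gripper_width: -0.0002
```

```bash
python3 st.py
```

```text
19.15 tool F [ 0.2 -0.1 -0.1] turned deg 8.6 radial,along z mm [59.1 26. ] z 0.0808 tq [ 0.04 -0.   -0.01]
```

Call:
{"fn": "servo_tool", "kwargs": {
  "rows": [
    {"grip": -1, "linear": [0, 0, -0.007], "spin": 0},
    {"grip": -1, "linear": [0, 0, -0.013], "spin": 0},
    {"grip": -1, "linear": [0, 0, -0.02], "spin": 0},
    {"grip": -1, "linear": [0, 0, -0.027], "spin": 0},
    {"grip": -1, "linear": [0, 0, -0.027], "spin": 0}
  ]
}}

```text
t: 19.65
tool_pos: [0.612, 0.012, 0.0807]
orientation: [-1.571, -0.0, -2.295]
wrist_force: [-0.2, -0.3, -0.8]
gripper_width: -0.0
```

```bash
python3 st.py
```

```text
19.65 tool F [0.4 0.8 0.1] turned deg 8.8 radial,along z mm [59.4 21.5] z 0.0807 tq [-0.   -0.03  0.04]
```

Call:
{"fn": "servo_tool", "kwargs": {
  "rows": [
    {"grip": -1, "linear": [-0.003, 0, -0.009], "spin": -0.009},
    {"grip": -1, "linear": [-0.005, 0, -0.017], "spin": -0.018},
    {"grip": -1, "linear": [-0.007, 0, -0.025], "spin": -0.027},
    {"grip": -1, "linear": [-0.01, 0, -0.033], "spin": -0.036},
    {"grip": -1, "linear": [-0.012, 0, -0.04], "spin": -0.044}
  ]
}}

```text
t: 20.15
tool_pos: [0.6087, 0.0175, 0.0807]
orientation: [-1.571, -0.0, -2.204]
wrist_force: [0.0, 0.2, 0.2]
gripper_width: 0.0004
```

```bash
python3 st.py
```

```text
20.15 tool F [-0.2 -0.2 -0.1] turned deg 3.7 radial,along z mm [59.8 20.9] z 0.0807 tq [-0.01 -0.03 -0.02]
```

Call:
{"fn": "servo_tool", "kwargs": {
  "rows": [
    {"grip": -1, "linear": [-0.003, 0, -0.007], "spin": -0.009},
    {"grip": -1, "linear": [-0.005, 0, -0.014], "spin": -0.018},
    {"grip": -1, "linear": [-0.005, 0, -0.014], "spin": -0.018},
    {"grip": -1, "linear": [-0.005, 0, -0.014], "spin": -0.018},
    {"grip": -1, "linear": [-0.005, 0, -0.014], "spin": -0.018}
  ]
}}

```text
t: 20.65
tool_pos: [0.6077, 0.0191, 0.0808]
orientation: [-1.57, 0.0, -2.17]
wrist_force: [2.1, -1.6, -0.8]
gripper_width: 0.0002
```

```bash
python3 st.py
```

```text
20.65 tool F [0.2 0.8 2.6] turned deg 1.7 radial,along z mm [59.8 21.2] z 0.0808 tq [-0.25 -0.24  0.01]
```

Call:
{"fn": "servo_tool", "kwargs": {
  "rows": [
    {"grip": -1, "linear": [-0.003, 0, -0.007], "spin": -0.009},
    {"grip": -1, "linear": [-0.005, 0, -0.014], "spin": -0.018},
    {"grip": -1, "linear": [-0.006, 0, -0.018], "spin": -0.022},
    {"grip": -1, "linear": [-0.006, 0, -0.018], "spin": -0.022},
    {"grip": -1, "linear": [-0.006, 0, -0.018], "spin": -0.022}
  ]
}}

```text
t: 21.15
tool_pos: [0.6059, 0.0214, 0.0808]
orientation: [-1.57, 0.0, -2.126]
wrist_force: [2.3, -2.9, -1.7]
gripper_width: -0.0002
```

```bash
python3 st.py
```

```text
21.15 tool F [1.2 1.7 3.5] turned deg -0.8 radial,along z mm [59.8 21.1] z 0.0808 tq [-0.45 -0.5  -0.03]
```

Call:
{"fn": "servo_tool", "kwargs": {
  "rows": [
    {"grip": -1, "linear": [-0.003, 0, -0.007], "spin": -0.009},
    {"grip": -1, "linear": [-0.005, 0, -0.014], "spin": -0.018},
    {"grip": -1, "linear": [-0.007, 0, -0.021], "spin": -0.026},
    {"grip": -1, "linear": [-0.009, 0, -0.028], "spin": -0.035},
    {"grip": -1, "linear": [-0.01, 0, -0.035], "spin": -0.044}
  ]
}}

```text
t: 21.65
tool_pos: [0.6021, 0.0257, 0.0808]
orientation: [-1.571, 0.0, -2.036]
wrist_force: [3.8, -3.2, -1.8]
gripper_width: -0.0002
```

```bash
python3 st.py
python3 - <<'E'
from sw import *
# nominal now: spins sum
c=157.5+np.degrees(2*(.044+.018+.022+.044)); b=poseC(c,0)
a=pose(82,0,.08)  # behind spoke A, ~6 deg short of contact
print(c,b);show(b,sweep(b,a,15))
E
```

```text
21.65 tool F [1.2 1.8 4.8] turned deg -6.0 radial,along z mm [59.8 21. ] z 0.0808 tq [-0.42 -0.6  -0.01]
172.16771955534907 (array([0.60338127, 0.02538519, 0.08      ]), np.float64(-2.0326990816987243))
call
[0.009, 0.0, 0.022] 0.051
[0.02, 0.0, 0.044] 0.103
[0.032, 0.0, 0.065] 0.154
[0.045, 0.0, 0.085] 0.205
[0.059, 0.0, 0.105] 0.256
call
[0.004, 0.0, 0.024] 0.051
[0.01, 0.0, 0.047] 0.103
[0.016, 0.0, 0.07] 0.154
[0.024, 0.0, 0.093] 0.205
[0.034, 0.0, 0.115] 0.256
call
[-0.001, 0.0, 0.024] 0.051
[-0.001, 0.0, 0.048] 0.103
[-0.0, 0.0, 0.072] 0.154
[0.002, 0.0, 0.096] 0.205
[0.006, 0.0, 0.12] 0.256
```

Call:
{"fn": "servo_tool", "kwargs": {
  "rows": [
    {"grip": -1, "linear": [0.009, 0, 0.022], "spin": 0.051},
    {"grip": -1, "linear": [0.02, 0, 0.044], "spin": 0.103},
    {"grip": -1, "linear": [0.032, 0, 0.065], "spin": 0.154},
    {"grip": -1, "linear": [0.045, 0, 0.085], "spin": 0.205},
    {"grip": -1, "linear": [0.059, 0, 0.105], "spin": 0.256}
  ]
}}

```text
t: 22.15
tool_pos: [0.611, 0.0116, 0.0802]
orientation: [-1.574, -0.002, -2.553]
wrist_force: [0.6, -0.9, -0.6]
gripper_width: -0.0
```

Call:
{"fn": "servo_tool", "kwargs": {
  "rows": [
    {"grip": -1, "linear": [0.004, 0, 0.024], "spin": 0.051},
    {"grip": -1, "linear": [0.01, 0, 0.047], "spin": 0.103},
    {"grip": -1, "linear": [0.016, 0, 0.07], "spin": 0.154},
    {"grip": -1, "linear": [0.024, 0, 0.093], "spin": 0.205},
    {"grip": -1, "linear": [0.034, 0, 0.115], "spin": 0.256}
  ]
}}

```text
t: 22.65
tool_pos: [0.6165, -0.0055, 0.0803]
orientation: [-1.573, -0.003, -3.065]
wrist_force: [0.9, -0.1, 0.7]
gripper_width: 0.0002
```

Call:
{"fn": "servo_tool", "kwargs": {
  "rows": [
    {"grip": -1, "linear": [-0.001, 0, 0.024], "spin": 0.051},
    {"grip": -1, "linear": [-0.001, 0, 0.048], "spin": 0.103},
    {"grip": -1, "linear": [0, 0, 0.072], "spin": 0.154},
    {"grip": -1, "linear": [0.002, 0, 0.096], "spin": 0.205},
    {"grip": -1, "linear": [0.006, 0, 0.12], "spin": 0.256}
  ]
}}

```text
t: 23.15
tool_pos: [0.6169, -0.0236, 0.0802]
orientation: [-1.571, -0.004, 2.706]
wrist_force: [-0.6, 0.4, -1.0]
gripper_width: 0.0004
```

```bash
python3 st.py
```

```text
23.15 tool F [ 0.7  1.  -0.1] turned deg 82.3 radial,along z mm [ 57.  -20.7] z 0.0802 tq [-0.01  0.05 -0.  ]
```

Call:
{"fn": "servo_tool", "kwargs": {
  "rows": [
    {"grip": -1, "linear": [-0.004, 0, 0.007], "spin": 0.009},
    {"grip": -1, "linear": [-0.009, 0, 0.014], "spin": 0.017},
    {"grip": -1, "linear": [-0.013, 0, 0.021], "spin": 0.026},
    {"grip": -1, "linear": [-0.017, 0, 0.028], "spin": 0.035},
    {"grip": -1, "linear": [-0.022, 0, 0.035], "spin": 0.044}
  ]
}}

```text
t: 23.65
tool_pos: [0.6179, -0.0288, 0.0801]
orientation: [-1.573, -0.004, 2.622]
wrist_force: [-1.7, 5.2, -0.5]
gripper_width: -0.0002
```

```bash
python3 st.py
```

```text
23.65 tool F [ 4.1  0.5 -3.6] turned deg 87.1 radial,along z mm [ 58.6 -21.4] z 0.0801 tq [ 0.94  0.28 -0.02]
```

Call:
{"fn": "servo_tool", "kwargs": {
  "rows": [
    {"grip": -1, "linear": [-0.002, 0, 0.006], "spin": 0.008},
    {"grip": -1, "linear": [-0.003, 0, 0.012], "spin": 0.015},
    {"grip": -1, "linear": [-0.004, 0, 0.018], "spin": 0.022},
    {"grip": -1, "linear": [-0.004, 0, 0.018], "spin": 0.022},
    {"grip": -1, "linear": [-0.004, 0, 0.018], "spin": 0.022}
  ]
}}

```text
t: 24.15
tool_pos: [0.6173, -0.0317, 0.0802]
orientation: [-1.572, -0.003, 2.579]
wrist_force: [-1.2, 4.1, 0.3]
gripper_width: -0.0
```

```bash
python3 st.py
```

```text
24.15 tool F [ 3.2 -0.2 -2.8] turned deg 89.6 radial,along z mm [ 58.6 -21.1] z 0.0802 tq [ 0.81  0.15 -0.04]
```

Call:
{"fn": "servo_tool", "kwargs": {
  "rows": [
    {"grip": -1, "linear": [-0.001, 0, 0.006], "spin": 0.008},
    {"grip": -1, "linear": [-0.002, 0, 0.012], "spin": 0.015},
    {"grip": -1, "linear": [-0.003, 0, 0.018], "spin": 0.022},
    {"grip": -1, "linear": [-0.003, 0, 0.018], "spin": 0.022},
    {"grip": -1, "linear": [-0.003, 0, 0.018], "spin": 0.022}
  ]
}}

```text
t: 24.65
tool_pos: [0.6167, -0.0339, 0.0803]
orientation: [-1.573, -0.003, 2.535]
wrist_force: [0.4, 5.6, -0.6]
gripper_width: 0.0001
```

```bash
python3 st.py
```

```text
24.65 tool F [ 2.8  0.6 -4.9] turned deg 92.1 radial,along z mm [ 58.4 -21.5] z 0.0803 tq [ 0.98 -0.05  0.05]
```

Call:
{"fn": "servo_tool", "kwargs": {
  "rows": [
    {"grip": -1, "linear": [-0.001, 0, 0.006], "spin": 0.008},
    {"grip": -1, "linear": [-0.002, 0, 0.012], "spin": 0.015},
    {"grip": -1, "linear": [-0.003, 0, 0.018], "spin": 0.022},
    {"grip": -1, "linear": [-0.003, 0, 0.018], "spin": 0.022},
    {"grip": -1, "linear": [-0.003, 0, 0.018], "spin": 0.022}
  ]
}}

```text
t: 25.15
tool_pos: [0.6164, -0.0354, 0.0804]
orientation: [-1.576, -0.002, 2.491]
wrist_force: [3.2, 9.6, -2.4]
gripper_width: 0.0004
```

```bash
python3 st.py
```

```text
25.15 tool F [ 3.2  2.4 -9.5] turned deg 94.7 radial,along z mm [ 58.  -22.7] z 0.0804 tq [ 1.49 -0.55 -0.03]
```

Call:
{"fn": "servo_tool", "kwargs": {
  "rows": [
    {"grip": -1, "linear": [0, 0, 0.003], "spin": 0.003},
    {"grip": -1, "linear": [0, 0, 0.007], "spin": 0.006},
    {"grip": -1, "linear": [0, 0, 0.007], "spin": 0.006},
    {"grip": -1, "linear": [0, 0, 0.007], "spin": 0.006},
    {"grip": -1, "linear": [0, 0, 0.007], "spin": 0.006}
  ]
}}

```text
t: 25.65
tool_pos: [0.6162, -0.0358, 0.0804]
orientation: [-1.577, -0.002, 2.479]
wrist_force: [4.2, 9.6, -3.0]
gripper_width: -0.0002
```

```bash
python3 st.py
```

```text
25.65 tool F [  2.6   3.1 -10.1] turned deg 95.3 radial,along z mm [ 57.9 -22.9] z 0.0804 tq [ 1.65 -0.78  0.03]
```

Call:
{"fn": "servo_tool", "kwargs": {
  "rows": [
    {"grip": -1, "linear": [0, 0, 0.003], "spin": 0.003},
    {"grip": -1, "linear": [0, 0, 0.006], "spin": 0.006},
    {"grip": -1, "linear": [0, 0, 0.006], "spin": 0.006},
    {"grip": -1, "linear": [0, 0, 0.006], "spin": 0.006},
    {"grip": -1, "linear": [0, 0, 0.006], "spin": 0.006}
  ]
}}

```text
t: 26.15
tool_pos: [0.616, -0.0363, 0.0805]
orientation: [-1.578, -0.001, 2.467]
wrist_force: [7.0, 10.0, -2.9]
gripper_width: -0.0
```

```bash
python3 st.py
```

```text
26.15 tool F [  0.8   3.  -12.2] turned deg 96.0 radial,along z mm [ 57.7 -23.2] z 0.0805 tq [ 1.82 -1.04  0.04]
```

Call:
{"fn": "servo_tool", "kwargs": {
  "rows": [
    {"grip": -1, "linear": [0, 0, -0.03], "spin": 0},
    {"grip": -1, "linear": [0, 0, -0.06], "spin": 0},
    {"grip": -1, "linear": [0, 0, -0.09], "spin": 0},
    {"grip": -1, "linear": [0, 0, -0.11], "spin": 0},
    {"grip": -1, "linear": [0, 0, -0.11], "spin": 0}
  ]
}}

```text
t: 26.65
tool_pos: [0.6253, -0.0271, 0.0809]
orientation: [-1.571, 0.0, 2.466]
wrist_force: [0.1, 0.2, 0.5]
gripper_width: 0.0001
```

Call:
{"fn": "servo_tool", "kwargs": {
  "rows": [
    {"grip": -1, "linear": [0, -0.15, 0], "spin": 0},
    {"grip": -1, "linear": [0, -0.35, 0], "spin": 0},
    {"grip": -1, "linear": [0, -0.57, 0], "spin": 0},
    {"grip": -1, "linear": [0, -0.8, 0], "spin": 0},
    {"grip": -1, "linear": [0, -1, 0], "spin": 0}
  ]
}}

```text
t: 27.15
tool_pos: [0.6251, -0.0275, 0.2328]
orientation: [-1.571, 0.001, 2.465]
wrist_force: [0.1, -0.9, -0.2]
gripper_width: -0.0002
```

Call:
{"fn": "servo_tool", "kwargs": {
  "rows": [
    {"grip": -1, "linear": [0, -0.2, -0.2], "spin": 0},
    {"grip": -1, "linear": [0, -0.3, -0.4], "spin": 0},
    {"grip": -1, "linear": [0, -0.3, -0.6], "spin": 0},
    {"grip": -1, "linear": [0, -0.3, -0.8], "spin": 0},
    {"grip": -1, "linear": [0, -0.3, -0.8], "spin": 0}
  ]
}}

```text
t: 27.65
tool_pos: [0.7012, 0.0688, 0.2752]
orientation: [-1.571, -0.0, 2.468]
wrist_force: [-1.0, 0.4, -1.1]
gripper_width: -0.0001
```

```bash
python3 st.py
python3 - <<'E'
from k import *
p=viewer.get_image("top"); save(p,"t4",(150,370,130,420),2.7)
for n in("wide_hanger_boss","bowl","chock","skate_wheel","wrench","jaw","hanger_boss"): print(n,[ (round(d["p"],2),np.round(d["at"])) for d in viewer.search_frame(n,p)[:1]])
E
```

```text
27.65 tool F [1.  1.1 0.3] turned deg 96.0 radial,along z mm [  58.8 -158.3] z 0.2752 tq [-0.02 -0.03 -0.01]
wide_hanger_boss [(0.88, array([239., 134.]))]
bowl [(0.88, array([328., 478.]))]
chock [(0.97, array([355., 267.]))]
skate_wheel []
wrench [(0.8, array([158., 334.]))]
jaw [(0.87, array([263., 333.]))]
hanger_boss [(0.6, array([277., 348.]))]
```

View pics/t4.png

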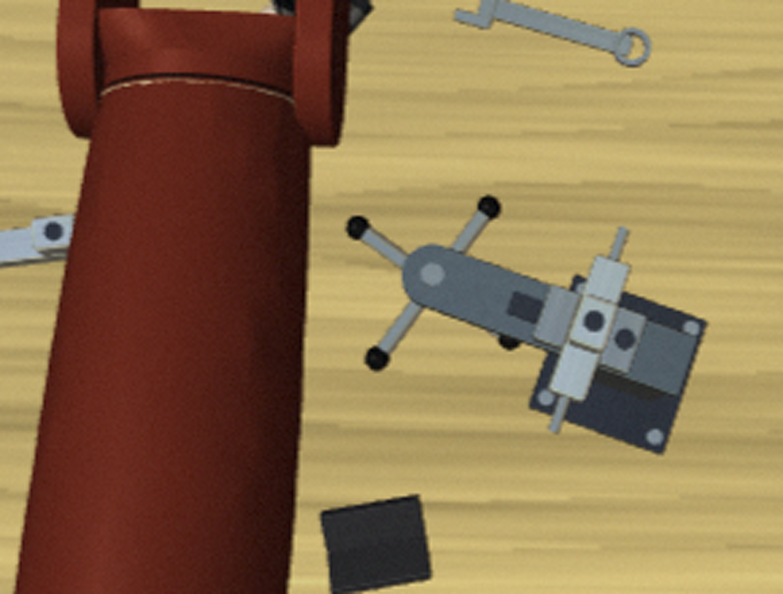

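The hanger is upright and square, nipped between jaw and stop. The other things are in place and the arm is clear, so I'm handing in.

```bash
python3 -c "
from rig import r
print(r.hand_in())"
```

```text
the job is handed in; nothing more can be done
None
```

The shorter hanger is clamped upright and square against the back stop, but I broke the 20 N limit once on the way. I handed in at about 28 s.

- **Limit broken:** in the first tightening I sent three moves without checking the force between them. The push on the spoke end reached about 22 N.
- **How I mended it:** I turned the knob back about 8° anticlockwise, until the push was back near the free-turning level of about 5 N. I then retightened in small checked steps. The last reading was about 12 N on the spoke, slightly above the 11 N asked for. This sets the final nip right, but the earlier 22 N push still happened.
- **Last checks:** the closing top picture shows the hanger upright and square across the bed, held between jaw and stop. The gripper had backed off and the wrist force was near zero.
- **Other things:** the bowl and the wrench were found within a pixel of where they started. The chock reading moved by 4 pixels and the wide hanger's by 20. For the wide hanger the arm hid part of it, and its boss row was unchanged. I believe neither moved, but the pictures do not prove it. The skate wheel was hidden by the arm in the last picture, so it was not rechecked; nothing touched it as far as I know.

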